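Make up two moulding kits on pocketed kit boards

TASK

Make up the two moulding kits from the stock on the bench. On the long board with three pockets put the widest jar in the round pocket, the small thick brass mould block in the middle squarish pocket and the narrow strip mould in the oblong pocket; on the short board with two pockets put the slimmest jar (the one with the black lid) in the round pocket and the flat oblong mould in the other pocket. Everything must stand upright and flat on the floor of its pocket; leave the squat white-lidded jar where it stands.

Things in the scene. Friction and masses are not known exactly. Their poses are not given: they have to be found in the camera images.
- long_board: Fixed plywood board, 100 (x) x 288 (y) x 14 mm, three pockets 8 mm deep lined with grey felt, in a row along y. Origin: centre of its underside; pocket floors at z = 6 mm, top at z = 14 mm. Pockets in its frame (mm): round, diameter 76, centre (0, +94); squarish, 68 (x) x 72 (y), centre (0, +8); oblong, 56 (x) x 92 (y), centre (0, -86). Turned up to 0.2 rad, to the left or right of the other.
- short_board: Fixed plywood kit board, 100 (x) x 208 (y) x 14 mm high, with two pockets 8 mm deep, in a row along y. Origin at the centre of its underside; pocket floors at z = 6 mm, top at z = 14 mm. Pockets in its own frame: round, 76 mm diameter, centre (0, +54) mm; oblong, 76 (x) x 96 (y) mm, centre (0, -44) mm. It may be turned up to 0.2 rad.
- small_block_centre (a point): Centre of the small thick brass mould block, 44 (x) x 50 (y) x 32 mm high, about 0.5 kg; it stands on the bench and can be taken across 44 mm. Axes: x across the 44 mm side, y along the 50 mm side, z up.
- strip_mould_centre (a point): Centre of the light aluminium strip mould, 30 (x) x 70 (y) x 16 mm high, about 0.2 kg; it lies flat and can be taken across 30 mm. Axes: x across the 30 mm side, y along the 70 mm side, z up.
- flat_mould_centre (a point): Centre of the flat dark oblong mould, 52 (x) x 74 (y) x 20 mm high, about 0.5 kg; it lies flat and can be taken across 52 mm. Axes: x across the 52 mm side, y along the 74 mm side, z up.
- wide_jar_centre (a point): Centre (half-way up) of the widest and tallest jar, red lid, 53 mm diameter, 66 mm high, lid the top 16 mm, about 0.11 kg, upright. z up.
- slim_jar_centre (a point): Centre (half-way up) of the slimmest jar, black lid, 41 mm diameter, 54 mm high, lid the top 16 mm, about 0.07 kg, upright. z up.
- squat_jar_centre (a point): Centre of the squat jar, white lid, 45 mm diameter, 48 mm high, loose; not wanted, it stays where it is.
There are look-alikes about, which are no part of the job. Leave any orange look-alike of the part that bears slim_jar_centre alone.

How it is judged:
By the outcome, as a careful person would: the job done as asked, in the order asked, and still so for the second after the job is handed in, with the robot touching nothing.
It also fails if it takes over 128 s, if anything falls off the work surface, if the arm or the gripper's body presses on something with over 40 N, if the wrist force passes 120 N, or if a joint passes its speed limit or range.

ROBOT

A 6-joint arm with a two-finger parallel gripper is mounted at the origin on a cart in front of the work surface, level with it; the furniture and walls round the work are solid. World frame = base frame: x ahead of the robot, y to its left, z up, the work surface at z = 0. Lengths are in m, angles in rad, forces in N, time in s.
With the tool pointing down it reaches from about 0.35 to 0.8 m from the base axis. Payload 7.3 kg.
Tool frame: the origin (TCP) lies at the very end of the fingers, on their centre line; the grasp point (between the pads) lies 19 mm behind it; z points along the fingers, y is the line along which they close (so a half turn about z gives the same grasp; the last joint's range is limited). The gripper opens to 85 mm and grips with 20 to 120 N. Pads are 22 mm wide; open, the fingers measure 114 mm over their backs; the gripper's body (76 mm by 85 mm) begins 54 mm behind the grasp point. The pads swing forward as they close: fully open they stand 13 mm farther back than shut.
Start: joints at [1.101, 0.342, 1.524, -0, 1.275, -0.146], TCP at [0.167, 0.498, 0.231] pointing down, gripper open.
Joint ranges: [-2.53, 2.53], [-0.77, 2.02], [0.04, 2.7], [-1, 4.14], [0.28, 2.66], [-3.11, 3.11]. Speed limits (rad/s): [2.57, 2.57, 3.14, 3.14, 3.14, 3.14].

INTERFACE

Orientations are given as [roll, pitch, yaw] about the fixed x, y, z axes, in that order (R = Rz(yaw) Ry(pitch) Rx(roll)).
In Python, from plant import sensors, cams, ticket gives the robot as it stands.
- The arm moves only by the tool servo_tool, never from a script. Its argument "plan" is a list of rows, each an object with "linear": the shift along the tool's x, y, z in units of 25 mm (1.0 is 25 mm), a list of three; "rotation": the turn, a rotation vector about the tool's x, y, z in units of 8 degrees (1.0 is 8 degrees), a list of three; "gripper": the opening, from 0 (shut) to 1 (fully open). A call has 1 to 5 rows; each row is the pose to reach, as a shift and turn from the pose commanded when the call began, along the tool's axes at that moment; what a row does not reach only later rows make up. A row lasts 1/10 s, in which the tool goes at most 50 mm and 8.59 degrees, less where a joint would pass 70% of its speed; a pose out of reach is approached as far as the arm can. A call with a gripper value outside its range is refused whole. The fingers move at their own pace and stop on an object; "squeeze" is the grip in N (left out, the last holds). Time passes only in rows, so rows that repeat a pose let the fingers close. It gives the time, the measured TCP pose, the force, the opening and the grip force at its end, in the units of the state.
- sensors.sense(): the state, without advancing time (a new reading comes with each control period).
- cams.snapshot(name): name is "scene" or "top"; returns a dict with "pixels" (480x640x3 uint8, red, green, blue), "range_z" (480x640 float32, m along the optical axis (not along the pixel's ray), 0 where there is no reading), "mtx" (3x3 intrinsics, pixels), "k1" (the pictures are not rectified: a ray, as slopes to the right and down, at radius r is drawn at 1 + k1 r^2 times it, then the intrinsics apply), "position" and "attitude" of the camera in the world. Camera axes: x right, y down, z forward; pixel columns grow to the right and rows downward; lengths in m; the calibration is good to about 2 mm. A picture is of the moment at which its call begins.
- ticket.job_done(): hands the job in; it is judged then, once.
The state is a dict: "time": time; "qpos": joint angles; "joint_velocities": joint speeds; "tau": joint torques, N m; "tcp_pos": TCP position; "tcp_rot": TCP orientation; "contact_force": force on the tool from outside, world axes, zero at the start; "moment": the same for the moment, N m; "opening": finger opening in m; "finger_force": force on a finger pad.
Only numpy, scipy, OpenCV 4.12 (cv2) and the standard library are available. Lean on these libraries where they do the work, as an engineer would, in place of code of your own. Each camera call takes 0.05 s, during which the arm holds its last target. There are 200 camera calls.

## Working session

There is one attempt and no reset: what is moved stays moved. The work goes in short steps, Python scripts to look and compute and a tool call to move; the robot and the scene stay as the last step left them, time stands still between calls to the robot, and variables do not carry over. Pictures are saved under pics/ and viewed, at most 14 in all, crops included, and the job is handed in when it is done.

Besides the shell and the picture viewer there is one more tool, called as name([rows], argument=value, ...), one row to a line, values as JSON. servo_tool: Moves the arm, as the interface text tells. Its arguments: {"type":"object","properties":{"plan":{"type":"array","items":{"type":"object","properties":{"linear":{"type":"array","items":{"type":"number"}},"rotation":{"type":"array","items":{"type":"number"}},"gripper":{"type":"number"}}}},"squeeze":{"type":"number"}},"required":["plan"]}

```bash
ls; mkdir -p pics
cat > h.py <<'E'
import numpy as np, cv2
from plant import sensors, cams, ticket
from scipy.spatial.transform import Rotation as R
def att(a):
    a=np.array(a,float)
    if a.shape==(3,3): return a
    if a.size==3: return R.from_euler('xyz',a).as_matrix()
    raise Exception(a)
def snap(n,save=None):
    s=cams.snapshot(n)
    if save: cv2.imwrite('pics/'+save,s['pixels'][:,:,::-1])
    return s
def undist(s,uv):
    K=np.array(s['mtx'],float); 
    uv=np.array(uv,float).reshape(-1,1,2)
    d=cv2.undistortPoints(uv,K,np.array([s['k1'],0,0,0],float)).reshape(-1,2)
    return np.c_[d,np.ones(len(d))]
def onplane(s,uv,z):
    d=undist(s,uv)@att(s['attitude']).T; p=np.array(s['position'])
    return p+d*((z-p[2])/d[:,2])[:,None]
def cloud(s):
    h,w=s['range_z'].shape
    u,v=np.meshgrid(np.arange(w),np.arange(h))
    d=undist(s,np.c_[u.ravel(),v.ravel()])*s['range_z'].reshape(-1,1)
    return (d@att(s['attitude']).T+np.array(s['position'])).reshape(h,w,3)
E
python3 - <<'E'
from h import *
for n in('scene','top'):
    s=snap(n,n+'0.png'); print(n,s['mtx'],s['k1'],s['position'],s['attitude'])
    P=cloud(s); print([P[240,320],P[400,320]])
print(sensors.sense())
E
```

```text
pics
scene [[501.86823976   0.         318.07110791]
 [  0.         501.86823976 228.98922864]
 [  0.           0.           1.        ]] -0.06390769050576696 [-0.03716235 -0.46501601  0.55301576] [-2.10083133 -0.00825161 -0.77010227]
[array([ 0.59579365,  0.17519979, -0.00131991]), array([ 0.29112021, -0.13668155,  0.01298003])]
top [[486.7191384    0.         314.10922845]
 [  0.         486.7191384  248.88297406]
 [  0.           0.           1.        ]] 0.04482445504261223 [0.46013085 0.13952702 1.16345355] [-3.07603101 -0.01839181 -1.5768742 ]
[array([0.55761471, 0.10342443, 0.00089014]), array([ 0.11097867,  0.09746116, -0.29788483])]
{'time': 0.1, 'qpos': array([ 1.10101810e+00,  3.42645114e-01,  1.52489313e+00,  7.32981486e-07,
        1.27539884e+00, -1.46002859e-01]), 'joint_velocities': array([ 0.0008378 ,  0.00106153, -0.0017681 ,  0.00030844,  0.0012496 ,
       -0.00023411]), 'tau': array([ 8.54598438e-04, -4.34450769e+01, -2.46490610e+01, -2.21355558e-04,
        4.63491175e-03, -8.18265050e-06]), 'tcp_pos': array([0.16685056, 0.49741846, 0.23070947]), 'tcp_rot': array([-3.14026263e+00, -1.96288089e-04,  2.81781694e+00]), 'contact_force': array([-0.24145611, -0.04916009, -0.41468215]), 'moment': array([0.00646175, 0.01431475, 0.03533475]), 'finger_force': 0.0, 'opening': 0.0855138493758884}
```

View pics/top0.png

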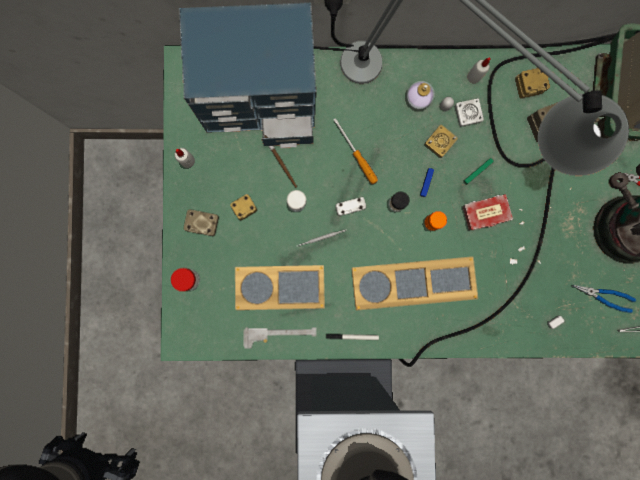

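View pics/scene0.png

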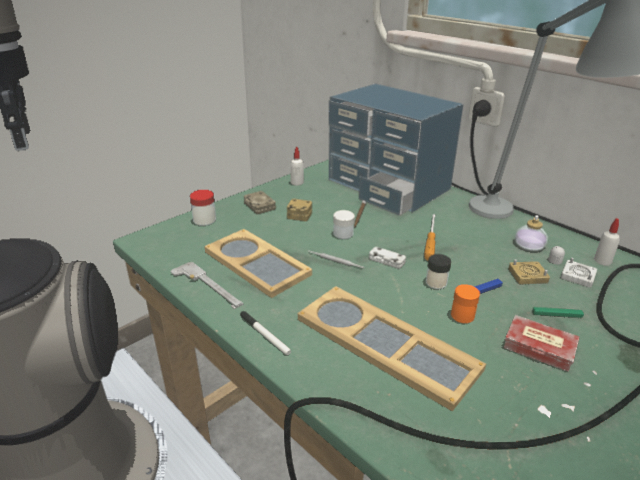

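Candidates in the top view:
- **Brass blocks:** (244,207), (441,140), (534,82). The small thick one looks like (244,207).
- **Flat dark oblong:** (201,222).
- **Strip:** (350,206) is elongated, while (470,111) is square.
- **Black-lid jar:** (400,201). The orange look-alike is at (436,220).
- **Wide red jar:** (183,279).
- **Boards:** short around (280,288), long around (415,284).

I'll measure these and check them in one enlarged crop.

```bash
cat > m.py <<'E'
from h import *
def rect(P,m):
    c,(w,h),a=cv2.minAreaRect((P[m][:,:2]*1000).astype(np.float32))
    b=cv2.boxPoints((c,(w,h),a)); e=[b[1]-b[0],b[2]-b[1]]
    L=max(e,key=np.linalg.norm); yaw=np.degrees(np.arctan2(L[1],L[0]))%180
    return np.round(c,1),np.round(sorted([w,h]),1),round(yaw,1)   # yaw of long axis
OB={'block':(244,207,18,'o'),'flat':(201,222,26,'o'),'strip':(350,206,20,'o'),'slim':(400,201,16,'o'),'wide':(183,279,18,'o'),'brass2':(441,140,20,'o'),
 'squat':(296,200,14,'o'),'orange':(436,220,14,'o')}
def comp(m,u,v):
    n,l=cv2.connectedComponents(m.astype(np.uint8))
    ids=np.unique(l[v-4:v+5,u-4:u+5]);ids=ids[ids>0]
    k=max(ids,key=lambda i:(l==i).sum()); return l==k
def objs(s,P,names=OB):
    for n in names:
        u,v,r,_=OB[n]; w=np.zeros(P.shape[:2],bool); w[v-r:v+r+1,u-r:u+r+1]=1
        w&=s['range_z']>0; zt=np.percentile(P[w][:,2],97)
        zz=P[w][:,2]; zt=np.median(zz[zz>zt-0.006])
        m=comp(w&(P[...,2]>zt-0.006),u,v) 
        vv,uu=np.nonzero(m); Q=onplane(s,np.c_[uu,vv],zt); F=np.zeros_like(P); F[vv,uu]=Q
        print(n,'top z',round(zt*1000,1),*rect(F,m),'n',m.sum())
def boards(s):
    hsv=cv2.cvtColor(s['pixels'],cv2.COLOR_RGB2HSV)
    y=cv2.inRange(hsv,(12,70,110),(30,255,255))>0
    for n,u,v in(('short',271,288),('long',415,270)):
        w=np.zeros(y.shape,bool); w[255:320,225:490]=1
        nn,l=cv2.connectedComponents((y&w).astype(np.uint8))
        best=max(range(1,nn),key=lambda i:((l==i)[:,225:340] if n=='short' else (l==i)[:,340:490]).sum())
        m=l==best; vv,uu=np.nonzero(m); F=np.zeros(y.shape+(3,)); F[vv,uu]=onplane(s,np.c_[uu,vv],0.014); print(n,*rect(F,m))
if __name__=='__main__':
    s=snap('top'); P=cloud(s); objs(s,P); boards(s)
    c=s['pixels'][125:315,165:465,::-1]; cv2.imwrite('pics/crop0.png',cv2.resize(c,None,fx=2.6,fy=2.6,interpolation=cv2.INTER_CUBIC))
E
python3 m.py
```

```text
block top z 31.8 [635.4 283.9] [45.2 50.7] 120.7 n 385
flat top z 19.6 [600.1 385.2] [50.8 74. ] 78.4 n 664
strip top z 15.5 [638.6  29.9] [29.6 69.5] 103.9 n 334
slim top z 54.2 [645.6 -80.6] [38.2 39.5] 116.3 n 244
wide top z 66.4 [465.1 413.1] [51.  51.2] 179.6 n 455
brass2 top z 13.2 [ 794.4 -187.4] [53.5 61.6] 140.3 n 540
squat top z 48.2 [648.9 159.7] [41.6 41.9] 179.8 n 284
orange top z 54.2 [ 599.3 -165.6] [37.9 39.3] 116.3 n 241
short [445.9 200. ] [102.1 208.7] 90.8
long [ 454.1 -117.9] [101.1 289.9] 95.0
```

View pics/crop0.png

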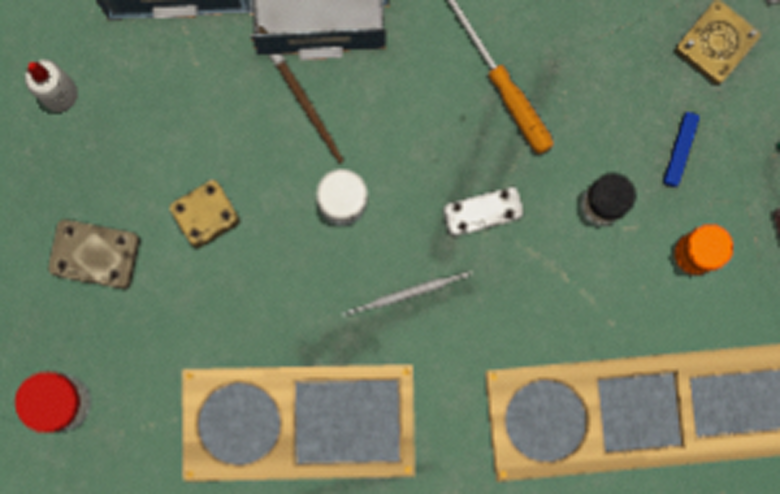

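Identities confirmed. The crop shows the dark oblong at (95,253), small thick brass block at (203,213), white-lid jar at (342,197), strip at (484,210), black-lid jar at (610,197), orange look-alike at (708,247), red jar at (47,402), and the thin brass plate at (718,40). The measured sizes match the descriptions: block 45x51x32, flat 51x74x20, strip 30x70x16. The other brass is only 13 mm thick.

First I'll move to the wide jar.

```bash
cat > g.py <<'E'
# usage: g.py x y z yawdeg [x y z yaw ...] (mm): units in the tool frame at present
import sys; from h import *
s=sensors.sense(); p=s['tcp_pos']; A=R.from_euler('xyz',s['tcp_rot'])
print('t',round(s['time'],2),'p',np.round(p*1000,1),'rot',np.round(np.degrees(s['tcp_rot']),1),'open',round(s['opening']*1000,1),'F',np.round(s['contact_force'],1),'grip',round(s['finger_force'],1))
a=list(map(float,sys.argv[1:]))
for i in range(0,len(a),4):
    T=R.from_euler('xyz',[180,0,a[i+3]],degrees=True)
    print('lin',np.round(A.inv().apply(np.array(a[i:i+3])/1000-p)/.025,2),'rot',np.round((A.inv()*T).as_rotvec()/np.radians(8),2))
E
python3 g.py 465 413 180 95
```

```text
t 0.15 p [166.9 497.4 230.8] rot [-179.9   -0.   161.4] open 85.7 F [ 0.7  0.1 -0.2] grip 0.0
lin [-12.38   0.59   2.03] rot [-0.01  0.    8.31]
```

servo_tool([
  {"linear": [-2, 0.1, 0.4], "rotation": [0, 0, 1], "gripper": 1},
  {"linear": [-4, 0.2, 0.8], "rotation": [0, 0, 2], "gripper": 1},
  {"linear": [-6, 0.3, 1.2], "rotation": [0, 0, 3], "gripper": 1},
  {"linear": [-8, 0.4, 1.6], "rotation": [0, 0, 4], "gripper": 1},
  {"linear": [-10, 0.5, 2], "rotation": [0, 0, 5], "gripper": 1},
])

```text
time: 0.65
tcp_pos: [0.4047, 0.4306, 0.1817]
tcp_rot: [-3.141, -0.0, 2.114]
contact_force: [0.3, 1.1, -0.7]
opening: 0.0856
finger_force: 0.0
```

```bash
python3 g.py 465 413 120 95 465 413 30 95
```

```text
t 0.65 p [404.7 430.6 181.7] rot [-180.    -0.   121.1] open 85.6 F [ 0.3  1.1 -0.7] grip 0.0
lin [-1.85  1.7   2.47] rot [-0.   -0.    3.27]
lin [-1.85  1.7   6.07] rot [-0.   -0.    3.27]
```

servo_tool([
  {"linear": [-1, 0.9, 1.2], "rotation": [0, 0, 1], "gripper": 1},
  {"linear": [-1.85, 1.7, 2.4], "rotation": [0, 0, 2], "gripper": 1},
  {"linear": [-1.85, 1.7, 2.47], "rotation": [0, 0, 3.27], "gripper": 1},
  {"linear": [-1.85, 1.7, 2.47], "rotation": [0, 0, 3.27], "gripper": 1},
])

```text
time: 1.05
tcp_pos: [0.4635, 0.4131, 0.1186]
tcp_rot: [-3.138, 0.002, 1.659]
contact_force: [0.5, -0.1, 0.3]
opening: 0.0855
finger_force: 0.0
```

```bash
python3 g.py 465 413 24 95
python3 - <<'E'
from h import *
snap('scene','s1.png')
E
```

```text
t 1.05 p [463.5 413.1 118.6] rot [-1.798e+02  1.000e-01  9.510e+01] open 85.5 F [ 0.5 -0.1  0.3] grip 0.0
lin [-0.    0.07  3.78] rot [-0.02  0.01  0.01]
```

View pics/s1.png

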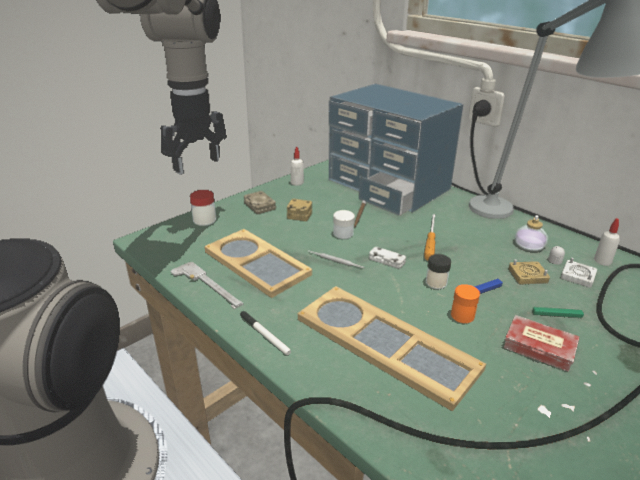

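The picture shows the open gripper, tips at (180,165) to (218,155), right over the red jar at (203,207). I'll descend and grip.

servo_tool([
  {"linear": [0, 0.07, 1.2], "rotation": [0, 0, 0], "gripper": 1},
  {"linear": [0, 0.07, 2.5], "rotation": [0, 0, 0], "gripper": 1},
  {"linear": [0, 0.07, 3.5], "rotation": [0, 0, 0], "gripper": 1},
  {"linear": [0, 0.07, 3.8], "rotation": [0, 0, 0], "gripper": 1},
  {"linear": [0, 0.07, 3.8], "rotation": [0, 0, 0], "gripper": 0.5},
], squeeze=30)

```text
time: 1.6
tcp_pos: [0.4645, 0.4147, 0.0256]
tcp_rot: [-3.141, 0.0, 1.666]
contact_force: [0.7, 0.3, 1.0]
opening: 0.0733
finger_force: 0.0
```

servo_tool([
  {"linear": [0, 0, 0], "rotation": [0, 0, 0], "gripper": 0.3},
  {"linear": [0, 0, 0], "rotation": [0, 0, 0], "gripper": 0.3},
  {"linear": [0, 0, 0], "rotation": [0, 0, 0], "gripper": 0.3},
  {"linear": [0, 0, 0], "rotation": [0, 0, 0], "gripper": 0.3},
  {"linear": [0, 0, 0], "rotation": [0, 0, 0], "gripper": 0.3},
])

```text
time: 2.1
tcp_pos: [0.466, 0.4152, 0.0277]
tcp_rot: [3.139, -0.002, 1.663]
contact_force: [-1.4, 1.5, 7.1]
opening: 0.0522
finger_force: 31.4
```

```bash
python3 g.py 465 413 120 95 446 -24 120 95
```

```text
t 2.1 p [466.  415.2  27.7] rot [ 1.798e+02 -1.000e-01  9.530e+01] open 52.2 F [-1.4  1.5  7.1] grip 31.4
lin [-0.08 -0.04 -3.69] rot [ 0.02 -0.01  0.04]
lin [-17.41  -2.41  -3.74] rot [ 0.02 -0.01  0.04]
```

servo_tool([
  {"linear": [0, 0, -0.6], "rotation": [0, 0, 0], "gripper": 0.3},
  {"linear": [0, 0, -1.6], "rotation": [0, 0, 0], "gripper": 0.3},
  {"linear": [-1, -0.1, -2.6], "rotation": [0, 0, 0], "gripper": 0.3},
  {"linear": [-2.6, -0.35, -2.8], "rotation": [0, 0, 0], "gripper": 0.3},
  {"linear": [-4.4, -0.6, -2.8], "rotation": [0, 0, 0], "gripper": 0.3},
])

```text
time: 2.6
tcp_pos: [0.4611, 0.3033, 0.0981]
tcp_rot: [3.137, -0.001, 1.665]
contact_force: [1.0, -1.1, -1.6]
opening: 0.0521
finger_force: 31.8
```

servo_tool([
  {"linear": [-1.8, -0.25, 0], "rotation": [0, 0, 0], "gripper": 0.3},
  {"linear": [-3.6, -0.5, 0], "rotation": [0, 0, 0], "gripper": 0.3},
  {"linear": [-5.4, -0.75, 0], "rotation": [0, 0, 0], "gripper": 0.3},
  {"linear": [-7.2, -1.0, 0], "rotation": [0, 0, 0], "gripper": 0.3},
  {"linear": [-9, -1.25, 0], "rotation": [0, 0, 0], "gripper": 0.3},
])

```text
time: 3.1
tcp_pos: [0.45, 0.0747, 0.0967]
tcp_rot: [3.14, 0.0, 1.663]
contact_force: [0.5, -0.2, -1.8]
opening: 0.0521
finger_force: 31.8
```

```bash
python3 g.py 446 -24 98 95
```

```text
t 3.1 p [450.   74.7  96.7] rot [179.9   0.   95.3] open 52.1 F [ 0.5 -0.2 -1.8] grip 31.8
lin [-3.92 -0.52 -0.05] rot [0.01 0.   0.04]
```

servo_tool([
  {"linear": [-1.7, -0.2, 0], "rotation": [0, 0, 0], "gripper": 0.3},
  {"linear": [-3.2, -0.4, 0], "rotation": [0, 0, 0], "gripper": 0.3},
  {"linear": [-3.85, -0.5, 0.3], "rotation": [0, 0, 0], "gripper": 0.3},
  {"linear": [-3.85, -0.5, 1.2], "rotation": [0, 0, 0], "gripper": 0.3},
  {"linear": [-3.85, -0.5, 2.0], "rotation": [0, 0, 0], "gripper": 0.3},
])

```text
time: 3.6
tcp_pos: [0.4471, -0.0216, 0.0462]
tcp_rot: [3.139, 0.001, 1.661]
contact_force: [-0.2, 0.7, -2.0]
opening: 0.052
finger_force: 31.8
```

```bash
python3 g.py 446 -24 34 95
```

```text
t 3.6 p [447.1 -21.6  46.2] rot [179.9   0.   95.2] open 52.0 F [-0.2  0.7 -2. ] grip 31.8
lin [-0.09 -0.05  0.49] rot [0.02 0.01 0.02]
```

servo_tool([
  {"linear": [-0.08, -0.04, 0.2], "rotation": [0, 0, 0], "gripper": 0.3},
  {"linear": [-0.08, -0.04, 0.35], "rotation": [0, 0, 0], "gripper": 0.3},
  {"linear": [-0.08, -0.04, 0.47], "rotation": [0, 0, 0], "gripper": 0.3},
  {"linear": [-0.08, -0.04, 0.47], "rotation": [0, 0, 0], "gripper": 0.3},
])

```text
time: 4.0
tcp_pos: [0.446, -0.0225, 0.0343]
tcp_rot: [3.141, 0.0, 1.663]
contact_force: [-0.2, -0.5, -1.0]
opening: 0.0521
finger_force: 31.8
```

```bash
python3 g.py 446 -24 33 95
```

```text
t 4.0 p [446.  -22.5  34.3] rot [179.9   0.   95.3] open 52.1 F [-0.2 -0.5 -1. ] grip 31.8
lin [-0.06 -0.    0.05] rot [0.01 0.   0.04]
```

servo_tool([
  {"linear": [-0.05, 0, 0.05], "rotation": [0, 0, 0], "gripper": 0.3},
  {"linear": [-0.05, 0, 0.08], "rotation": [0, 0, 0], "gripper": 0.62},
  {"linear": [-0.05, 0, 0.08], "rotation": [0, 0, 0], "gripper": 0.7},
  {"linear": [-0.05, 0, 0.08], "rotation": [0, 0, 0], "gripper": 1},
  {"linear": [-0.05, 0, 0.08], "rotation": [0, 0, 0], "gripper": 1},
])

```text
time: 4.5
tcp_pos: [0.4459, -0.0238, 0.032]
tcp_rot: [3.141, 0.0, 1.663]
contact_force: [-0.1, -0.1, -0.2]
opening: 0.0848
finger_force: 0.0
```

servo_tool([
  {"linear": [0, 0, -0.6], "rotation": [0, 0, 0], "gripper": 1},
  {"linear": [0, 0, -1.8], "rotation": [0, 0, 0], "gripper": 1},
  {"linear": [0, 0, -3.2], "rotation": [0, 0, 0], "gripper": 1},
])

```text
time: 4.8
tcp_pos: [0.4449, -0.0237, 0.112]
tcp_rot: [-3.139, -0.001, 1.663]
contact_force: [1.5, -0.9, -0.4]
opening: 0.0854
finger_force: 0.0
```

```bash
python3 g.py 635.4 283.9 120 120.7 635.4 283.9 120 30.7
```

```text
t 4.8 p [444.9 -23.7 112. ] rot [-1.799e+02 -1.000e-01  9.530e+01] open 85.4 F [ 1.5 -0.9 -0.4] grip 0.0
lin [11.55  8.72 -0.33] rot [-0.02 -0.01 -3.18]
lin [11.55  8.72 -0.33] rot [-0.02  0.    8.07]
```

servo_tool([
  {"linear": [1.5, 1.1, -0.4], "rotation": [0, 0, -0.6], "gripper": 1},
  {"linear": [3, 2.25, -0.4], "rotation": [0, 0, -1.2], "gripper": 1},
  {"linear": [4.5, 3.4, -0.4], "rotation": [0, 0, -1.8], "gripper": 1},
  {"linear": [6, 4.5, -0.4], "rotation": [0, 0, -2.4], "gripper": 1},
  {"linear": [7.5, 5.6, -0.4], "rotation": [0, 0, -3.18], "gripper": 1},
])

```text
time: 5.3
tcp_pos: [0.5686, 0.1776, 0.1219]
tcp_rot: [3.141, 0.0, 2.111]
contact_force: [1.0, -1.6, 0.1]
opening: 0.0855
finger_force: 0.0
```

```bash
python3 g.py 635.4 283.9 90 120.7 635 284 12 120.7
```

```text
t 5.3 p [568.6 177.6 121.9] rot [180.   0. 121.] open 85.5 F [ 1.  -1.6  0.1] grip 0.0
lin [2.27 4.48 1.27] rot [0.   0.   0.03]
lin [2.28 4.47 4.39] rot [0.   0.   0.03]
```

servo_tool([
  {"linear": [0.8, 1.5, 0.4], "rotation": [0, 0, 0], "gripper": 1},
  {"linear": [1.6, 3, 0.8], "rotation": [0, 0, 0], "gripper": 1},
  {"linear": [2.2, 4.2, 1.2], "rotation": [0, 0, 0], "gripper": 1},
  {"linear": [2.25, 4.4, 1.6], "rotation": [0, 0, 0], "gripper": 1},
  {"linear": [2.25, 4.4, 2], "rotation": [0, 0, 0], "gripper": 1},
])

```text
time: 5.8
tcp_pos: [0.6335, 0.2809, 0.0704]
tcp_rot: [-3.141, -0.0, 2.108]
contact_force: [-0.4, 0.3, -0.1]
opening: 0.0851
finger_force: 0.0
```

```bash
python3 g.py 635.4 283.9 12 120.7
```

```text
t 5.8 p [633.5 280.9  70.4] rot [-180.    -0.   120.8] open 85.1 F [-0.4  0.3 -0.1] grip 0.0
lin [0.06 0.13 2.34] rot [-0.01 -0.    0.01]
```

servo_tool([
  {"linear": [0.06, 0.13, 1.0], "rotation": [0, 0, 0], "gripper": 1},
  {"linear": [0.06, 0.13, 2.0], "rotation": [0, 0, 0], "gripper": 1},
  {"linear": [0.06, 0.13, 2.3], "rotation": [0, 0, 0], "gripper": 0.7},
  {"linear": [0.06, 0.13, 2.3], "rotation": [0, 0, 0], "gripper": 0.3},
  {"linear": [0.06, 0.13, 2.3], "rotation": [0, 0, 0], "gripper": 0.3},
], squeeze=60)

```text
time: 6.3
tcp_pos: [0.6363, 0.2828, 0.0156]
tcp_rot: [3.14, 0.0, 2.106]
contact_force: [0.2, 0.2, 0.5]
opening: 0.044
finger_force: 0.1
```

servo_tool([
  {"linear": [0, 0, 0], "rotation": [0, 0, 0], "gripper": 0.3},
  {"linear": [0, 0, 0], "rotation": [0, 0, 0], "gripper": 0.3},
  {"linear": [0, 0, 0], "rotation": [0, 0, 0], "gripper": 0.3},
  {"linear": [0, 0, 0], "rotation": [0, 0, 0], "gripper": 0.3},
])

```text
time: 6.7
tcp_pos: [0.6365, 0.2831, 0.0161]
tcp_rot: [3.139, 0.001, 2.107]
contact_force: [-0.8, -3.0, 6.4]
opening: 0.0416
finger_force: 64.5
```

```bash
python3 g.py 635.4 283.9 90 120.7
```

```text
t 6.7 p [636.5 283.1  16.1] rot [1.799e+02 1.000e-01 1.207e+02] open 41.6 F [-0.8 -3.   6.4] grip 64.5
lin [ 0.05 -0.02 -2.96] rot [0.02 0.01 0.  ]
```

servo_tool([
  {"linear": [0, 0, -0.5], "rotation": [0, 0, 0], "gripper": 0.3},
  {"linear": [0, 0, -1.5], "rotation": [0, 0, 0], "gripper": 0.3},
  {"linear": [0, 0, -2.8], "rotation": [0, 0, 0], "gripper": 0.3},
  {"linear": [0, 0, -3.8], "rotation": [0, 0, 0], "gripper": 0.3},
  {"linear": [0, 0, -4.3], "rotation": [0, 0, 0], "gripper": 0.3},
])

```text
time: 7.2
tcp_pos: [0.6364, 0.2838, 0.1247]
tcp_rot: [3.138, 0.0, 2.107]
contact_force: [-0.2, -0.4, -4.6]
opening: 0.0413
finger_force: 63.3
```

```bash
python3 g.py 453.4 -109.9 122 95
```

```text
t 7.2 p [636.4 283.8 124.7] rot [179.8   0.  120.7] open 41.3 F [-0.2 -0.4 -4.6] grip 63.3
lin [ -9.79 -14.34   0.06] rot [ 0.03 -0.    3.22]
```

servo_tool([
  {"linear": [-0.7, -1.0, 0], "rotation": [0, 0, 0.6], "gripper": 0.3},
  {"linear": [-1.8, -2.6, 0], "rotation": [0, 0, 1.3], "gripper": 0.3},
  {"linear": [-2.9, -4.2, 0], "rotation": [0, 0, 2], "gripper": 0.3},
  {"linear": [-4, -5.8, 0], "rotation": [0, 0, 2.7], "gripper": 0.3},
  {"linear": [-5.1, -7.4, 0], "rotation": [0, 0, 3.2], "gripper": 0.3},
])

```text
time: 7.7
tcp_pos: [0.5401, 0.0779, 0.1212]
tcp_rot: [-3.14, -0.0, 1.657]
contact_force: [0.7, -1.1, -5.0]
opening: 0.0418
finger_force: 63.4
```

```bash
python3 g.py 453.4 -109.9 122 95
```

```text
t 7.7 p [540.1  77.9 121.2] rot [-179.9   -0.    94.9] open 41.8 F [ 0.7 -1.1 -5. ] grip 63.4
lin [-7.18 -4.1  -0.03] rot [-0.01 -0.   -0.01]
```

servo_tool([
  {"linear": [-1.7, -1.0, 0], "rotation": [0, 0, 0], "gripper": 0.3},
  {"linear": [-3.4, -1.95, 0], "rotation": [0, 0, 0], "gripper": 0.3},
  {"linear": [-5.1, -2.9, 0], "rotation": [0, 0, 0], "gripper": 0.3},
  {"linear": [-6.5, -3.7, 0], "rotation": [0, 0, 0], "gripper": 0.3},
  {"linear": [-7.1, -4.05, 0.2], "rotation": [0, 0, 0], "gripper": 0.3},
])

```text
time: 8.2
tcp_pos: [0.4553, -0.1093, 0.1169]
tcp_rot: [-3.141, 0.0, 1.658]
contact_force: [1.0, 0.2, -4.9]
opening: 0.0412
finger_force: 63.5
```

```bash
python3 g.py 453.4 -109.9 22 95
```

```text
t 8.2 p [ 455.3 -109.3  116.9] rot [-180.    0.   95.] open 41.2 F [ 1.   0.2 -4.9] grip 63.5
lin [-0.02 -0.08  3.8 ] rot [-0.  0. -0.]
```

servo_tool([
  {"linear": [0, -0.06, 1.2], "rotation": [0, 0, 0], "gripper": 0.3},
  {"linear": [0, -0.06, 2.4], "rotation": [0, 0, 0], "gripper": 0.3},
  {"linear": [0, -0.06, 3.2], "rotation": [0, 0, 0], "gripper": 0.3},
  {"linear": [0, -0.06, 3.6], "rotation": [0, 0, 0], "gripper": 0.3},
  {"linear": [0, -0.06, 3.75], "rotation": [0, 0, 0], "gripper": 0.3},
])

```text
time: 8.7
tcp_pos: [0.4548, -0.1065, 0.0222]
tcp_rot: [-3.14, -0.001, 1.66]
contact_force: [0.1, -0.2, -5.0]
opening: 0.0417
finger_force: 63.3
```

```bash
python3 g.py 453.4 -109.9 22 95
```

```text
t 8.7 p [ 454.8 -106.5   22.2] rot [-1.799e+02 -1.000e-01  9.510e+01] open 41.7 F [ 0.1 -0.2 -5. ] grip 63.3
lin [-0.13 -0.07  0.01] rot [-0.01 -0.01  0.02]
```

servo_tool([
  {"linear": [-0.08, -0.04, 0.02], "rotation": [0, 0, 0], "gripper": 0.3},
  {"linear": [-0.08, -0.04, 0.06], "rotation": [0, 0, 0], "gripper": 0.3},
  {"linear": [-0.08, -0.04, 0.06], "rotation": [0, 0, 0], "gripper": 0.3},
])

```text
time: 9.0
tcp_pos: [0.455, -0.1091, 0.0223]
tcp_rot: [3.14, 0.001, 1.66]
contact_force: [-1.1, 0.2, -5.6]
opening: 0.0418
finger_force: 63.4
```

```bash
python3 g.py 453.4 -109.9 21 95
```

```text
t 9.0 p [ 455.  -109.1   22.3] rot [179.9   0.   95.1] open 41.8 F [-1.1  0.2 -5.6] grip 63.4
lin [-0.03 -0.07  0.05] rot [0.01 0.   0.02]
```

Still bearing the full weight, so I'll lower a bit more before releasing.

servo_tool([
  {"linear": [0, -0.05, 0.06], "rotation": [0, 0, 0], "gripper": 0.3},
  {"linear": [0, -0.05, 0.1], "rotation": [0, 0, 0], "gripper": 0.3},
  {"linear": [0, -0.05, 0.1], "rotation": [0, 0, 0], "gripper": 0.3},
])

```text
time: 9.3
tcp_pos: [0.455, -0.1092, 0.022]
tcp_rot: [3.137, 0.002, 1.66]
contact_force: [-1.9, 3.7, 21.3]
opening: 0.0415
finger_force: 66.5
```

servo_tool([
  {"linear": [0, 0, 0], "rotation": [0, 0, 0], "gripper": 0.55},
  {"linear": [0, 0, 0], "rotation": [0, 0, 0], "gripper": 0.65},
  {"linear": [0, 0, 0], "rotation": [0, 0, 0], "gripper": 0.8},
  {"linear": [0, 0, -0.6], "rotation": [0, 0, 0], "gripper": 1},
  {"linear": [0, 0, -2], "rotation": [0, 0, 0], "gripper": 1},
])

```text
time: 9.8
tcp_pos: [0.4516, -0.1084, 0.0676]
tcp_rot: [-3.136, -0.003, 1.66]
contact_force: [1.2, -0.7, 0.9]
opening: 0.0854
finger_force: 0.0
```

```bash
python3 g.py 638.6 29.9 75 103.9
```

```text
t 9.8 p [ 451.6 -108.4   67.6] rot [-179.7   -0.2   95.1] open 85.4 F [ 1.2 -0.7  0.9] grip 0.0
lin [ 4.84  7.94 -0.32] rot [-0.04 -0.02 -1.1 ]
```

servo_tool([
  {"linear": [0.3, 0.5, -1], "rotation": [0, 0, -0.2], "gripper": 1},
  {"linear": [1.2, 1.9, -1.4], "rotation": [0, 0, -0.5], "gripper": 0.8},
  {"linear": [2.1, 3.4, -1.4], "rotation": [0, 0, -0.8], "gripper": 0.6},
  {"linear": [3.0, 4.9, -1.4], "rotation": [0, 0, -1.1], "gripper": 0.6},
  {"linear": [3.9, 6.4, -1.4], "rotation": [0, 0, -1.1], "gripper": 0.6},
])

```text
time: 10.3
tcp_pos: [0.6052, 0.0035, 0.1042]
tcp_rot: [3.141, 0.0, 1.815]
contact_force: [0.9, -0.7, -0.7]
opening: 0.0511
finger_force: 0.0
```

```bash
python3 g.py 638.6 29.9 40 103.9
```

```text
t 10.3 p [605.2   3.5 104.2] rot [180.   0. 104.] open 51.1 F [ 0.9 -0.7 -0.7] grip 0.0
lin [0.7  1.55 2.57] rot [0.   0.   0.01]
```

servo_tool([
  {"linear": [0.5, 1.1, 0.2], "rotation": [0, 0, 0], "gripper": 0.6},
  {"linear": [0.7, 1.5, 1], "rotation": [0, 0, 0], "gripper": 0.6},
  {"linear": [0.7, 1.5, 2], "rotation": [0, 0, 0], "gripper": 0.6},
  {"linear": [0.7, 1.5, 2.5], "rotation": [0, 0, 0], "gripper": 0.6},
  {"linear": [0.7, 1.5, 2.5], "rotation": [0, 0, 0], "gripper": 0.6},
])

```text
time: 10.8
tcp_pos: [0.6345, 0.0284, 0.0393]
tcp_rot: [-3.137, -0.002, 1.814]
contact_force: [-0.0, -0.3, -0.4]
opening: 0.0509
finger_force: 0.0
```

```bash
python3 g.py 638.6 29.9 9.5 103.9
```

```text
t 10.8 p [634.5  28.4  39.3] rot [-1.797e+02 -1.000e-01  1.039e+02] open 50.9 F [-0.  -0.3 -0.4] grip 0.0
lin [0.02 0.18 1.19] rot [-0.03 -0.01  0.  ]
```

Run:
```python
from h import *
s=snap('scene'); cv2.imwrite('pics/s2.png',cv2.resize(s['pixels'][180:400,270:530,::-1],None,fx=2.6,fy=2.6))
```

```text
(no output)
```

View pics/s2.png

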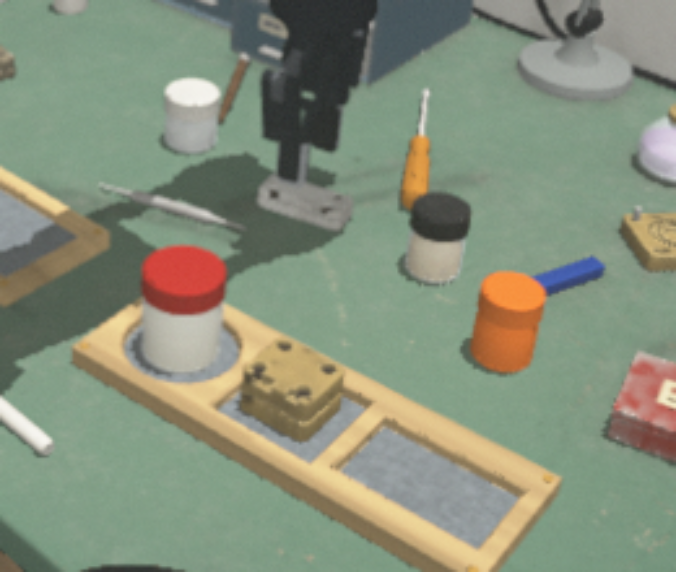

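The crop shows the red jar at (183,310) in the round pocket and the block at (293,390) in the middle one. The gripper is over the strip at (305,203). I'll descend and grip.

servo_tool([
  {"linear": [0.02, 0.16, 0.7], "rotation": [0, 0, 0], "gripper": 0.6},
  {"linear": [0.02, 0.16, 1.15], "rotation": [0, 0, 0], "gripper": 0.6},
  {"linear": [0.02, 0.16, 1.19], "rotation": [0, 0, 0], "gripper": 0.6},
  {"linear": [0.02, 0.16, 1.19], "rotation": [0, 0, 0], "gripper": 0.2},
  {"linear": [0.02, 0.16, 1.19], "rotation": [0, 0, 0], "gripper": 0.2},
], squeeze=50)

```text
time: 11.35
tcp_pos: [0.6401, 0.0298, 0.0124]
tcp_rot: [3.141, 0.0, 1.814]
contact_force: [-0.2, -0.0, -1.6]
opening: 0.027
finger_force: 49.2
```

servo_tool([
  {"linear": [0, 0, 0], "rotation": [0, 0, 0], "gripper": 0.2},
  {"linear": [0, 0, 0], "rotation": [0, 0, 0], "gripper": 0.2},
  {"linear": [0, 0, 0], "rotation": [0, 0, 0], "gripper": 0.2},
])

```text
time: 11.65
tcp_pos: [0.6402, 0.0298, 0.0123]
tcp_rot: [3.141, 0.0, 1.814]
contact_force: [-0.2, 0.3, 1.0]
opening: 0.0269
finger_force: 49.7
```

```bash
python3 g.py 638.6 29.9 9.5 103.9
```

```text
t 11.65 p [640.2  29.8  12.3] rot [179.9   0.  103.9] open 26.9 F [-0.2  0.3  1. ] grip 49.7
lin [ 0.02 -0.06  0.11] rot [0.01 0.   0.  ]
```

servo_tool([
  {"linear": [0, 0, 0], "rotation": [0, 0, 0], "gripper": 0.6},
  {"linear": [0, 0, 0], "rotation": [0, 0, 0], "gripper": 0.6},
  {"linear": [0, -0.04, 0.12], "rotation": [0, 0, 0], "gripper": 0.6},
  {"linear": [0, -0.04, 0.12], "rotation": [0, 0, 0], "gripper": 0.2},
  {"linear": [0, -0.04, 0.12], "rotation": [0, 0, 0], "gripper": 0.2},
])

```text
time: 12.15
tcp_pos: [0.6389, 0.0296, 0.009]
tcp_rot: [3.141, -0.0, 1.814]
contact_force: [-1.0, -0.6, -0.8]
opening: 0.0276
finger_force: 49.3
```

servo_tool([
  {"linear": [0, 0, 0], "rotation": [0, 0, 0], "gripper": 0.2},
  {"linear": [0, 0, 0], "rotation": [0, 0, 0], "gripper": 0.2},
  {"linear": [0, 0, 0], "rotation": [0, 0, 0], "gripper": 0.2},
])

```text
time: 12.45
tcp_pos: [0.6389, 0.0296, 0.0089]
tcp_rot: [3.141, -0.0, 1.814]
contact_force: [-0.4, 0.3, 0.2]
opening: 0.0274
finger_force: 49.6
```

```bash
python3 g.py 638.6 29.9 9.5 103.9
```

```text
t 12.45 p [638.9  29.6   8.9] rot [180.   -0.  103.9] open 27.4 F [-0.4  0.3  0.2] grip 49.6
lin [ 0.01 -0.01 -0.03] rot [ 0. -0.  0.]
```

servo_tool([
  {"linear": [0, 0, -0.4], "rotation": [0, 0, 0], "gripper": 0.2},
  {"linear": [0, 0, -1.3], "rotation": [0, 0, 0], "gripper": 0.2},
  {"linear": [0, 0, -2.4], "rotation": [0, 0, 0], "gripper": 0.2},
  {"linear": [0, 0, -3.4], "rotation": [0, 0, 0], "gripper": 0.2},
  {"linear": [0, 0, -4], "rotation": [0, 0, 0], "gripper": 0.2},
])

```text
time: 12.95
tcp_pos: [0.6397, 0.0296, 0.1116]
tcp_rot: [3.139, 0.001, 1.814]
contact_force: [0.5, 0.8, -1.2]
opening: 0.0273
finger_force: 49.6
```

```bash
python3 g.py 461.6 -203.6 108 95
```

```text
t 12.95 p [639.7  29.6 111.6] rot [179.8   0.  103.9] open 27.3 F [ 0.5  0.8 -1.2] grip 49.6
lin [-7.34 -9.16  0.13] rot [0.02 0.   1.12]
```

servo_tool([
  {"linear": [-0.6, -0.7, 0], "rotation": [0, 0, 0.2], "gripper": 0.2},
  {"linear": [-1.6, -2, 0], "rotation": [0, 0, 0.5], "gripper": 0.2},
  {"linear": [-2.6, -3.3, 0], "rotation": [0, 0, 0.8], "gripper": 0.2},
  {"linear": [-3.6, -4.6, 0], "rotation": [0, 0, 1.1], "gripper": 0.2},
  {"linear": [-4.6, -5.8, 0], "rotation": [0, 0, 1.1], "gripper": 0.2},
])

```text
time: 13.45
tcp_pos: [0.5245, -0.1179, 0.1093]
tcp_rot: [3.142, 0.0, 1.659]
contact_force: [1.1, -0.3, -2.4]
opening: 0.0276
finger_force: 49.7
```

```bash
python3 g.py 461.6 -203.6 108 95
```

```text
t 13.45 p [ 524.5 -117.9  109.3] rot [180.    0.   95.1] open 27.6 F [ 1.1 -0.3 -2.4] grip 49.7
lin [-3.19 -2.81  0.05] rot [0.   0.   0.01]
```

servo_tool([
  {"linear": [-1.1, -1, 0], "rotation": [0, 0, 0], "gripper": 0.2},
  {"linear": [-2.2, -2, 0], "rotation": [0, 0, 0], "gripper": 0.2},
  {"linear": [-3, -2.65, 0.2], "rotation": [0, 0, 0], "gripper": 0.2},
  {"linear": [-3.17, -2.78, 1.2], "rotation": [0, 0, 0], "gripper": 0.2},
  {"linear": [-3.17, -2.78, 2.4], "rotation": [0, 0, 0], "gripper": 0.2},
])

```text
time: 13.95
tcp_pos: [0.464, -0.2039, 0.0498]
tcp_rot: [3.138, 0.002, 1.658]
contact_force: [-0.8, 0.8, -1.2]
opening: 0.0278
finger_force: 49.7
```

```bash
python3 g.py 461.6 -203.6 15 95
```

```text
t 13.95 p [ 464.  -203.9   49.8] rot [1.798e+02 1.000e-01 9.500e+01] open 27.8 F [-0.8  0.8 -1.2] grip 49.7
lin [ 0.02 -0.1   1.39] rot [ 0.02  0.02 -0.  ]
```

servo_tool([
  {"linear": [0, -0.06, 0.6], "rotation": [0, 0, 0], "gripper": 0.2},
  {"linear": [0, -0.06, 1], "rotation": [0, 0, 0], "gripper": 0.2},
  {"linear": [0, -0.06, 1.25], "rotation": [0, 0, 0], "gripper": 0.2},
  {"linear": [0, -0.06, 1.25], "rotation": [0, 0, 0], "gripper": 0.2},
])

```text
time: 14.35
tcp_pos: [0.4623, -0.2021, 0.0174]
tcp_rot: [-3.141, -0.0, 1.661]
contact_force: [0.6, -0.1, -0.7]
opening: 0.0274
finger_force: 49.7
```

```bash
python3 g.py 461.6 -203.6 15 95
```

```text
t 14.35 p [ 462.3 -202.1   17.4] rot [-180.    -0.    95.1] open 27.4 F [ 0.6 -0.1 -0.7] grip 49.7
lin [-0.06 -0.03  0.1 ] rot [-0.   -0.    0.02]
```

servo_tool([
  {"linear": [-0.05, 0, 0.06], "rotation": [0, 0, 0], "gripper": 0.2},
  {"linear": [-0.05, 0, 0.12], "rotation": [0, 0, 0], "gripper": 0.2},
  {"linear": [-0.05, 0, 0.12], "rotation": [0, 0, 0], "gripper": 0.2},
])

```text
time: 14.65
tcp_pos: [0.4626, -0.2035, 0.0149]
tcp_rot: [3.141, 0.0, 1.66]
contact_force: [-0.5, 0.4, -2.6]
opening: 0.0276
finger_force: 49.7
```

```bash
python3 g.py 461.6 -203.6 15 95
```

```text
t 14.65 p [ 462.6 -203.5   14.9] rot [180.    0.   95.1] open 27.6 F [-0.5  0.4 -2.6] grip 49.7
lin [ 0.   -0.04 -0.  ] rot [0.   0.   0.02]
```

servo_tool([
  {"linear": [0, 0, 0.04], "rotation": [0, 0, 0], "gripper": 0.2},
  {"linear": [0, 0, 0.04], "rotation": [0, 0, 0], "gripper": 0.2},
  {"linear": [0, 0, 0.04], "rotation": [0, 0, 0], "gripper": 0.5},
  {"linear": [0, 0, 0.04], "rotation": [0, 0, 0], "gripper": 0.6},
  {"linear": [0, 0, 0], "rotation": [0, 0, 0], "gripper": 0.8},
])

```text
time: 15.15
tcp_pos: [0.4624, -0.2034, 0.0146]
tcp_rot: [3.142, -0.0, 1.66]
contact_force: [-0.6, -0.3, 0.2]
opening: 0.0644
finger_force: 0.0
```

servo_tool([
  {"linear": [0, 0, -0.8], "rotation": [0, 0, 0], "gripper": 0.8},
  {"linear": [0, 0, -2.2], "rotation": [0, 0, 0], "gripper": 0.8},
  {"linear": [0, 0, -3.6], "rotation": [0, 0, 0], "gripper": 0.8},
])

```text
time: 15.45
tcp_pos: [0.4619, -0.2032, 0.1052]
tcp_rot: [-3.14, -0.001, 1.66]
contact_force: [0.8, 0.3, -1.5]
opening: 0.0683
finger_force: 0.0
```

```bash
python3 g.py 645.6 -80.6 110 120
```

```text
t 15.45 p [ 461.9 -203.2  105.2] rot [-1.799e+02 -1.000e-01  9.510e+01] open 68.3 F [ 0.8  0.3 -1.5] grip 0.0
lin [ 4.23  7.76 -0.2 ] rot [-0.01 -0.01 -3.11]
```

```bash
python3 g.py 645.6 -80.6 100 95
```

```text
t 15.45 p [ 461.9 -203.2  105.2] rot [-1.799e+02 -1.000e-01  9.510e+01] open 68.3 F [ 0.8  0.3 -1.5] grip 0.0
lin [4.23 7.76 0.2 ] rot [-0.01 -0.01  0.02]
```

servo_tool([
  {"linear": [1.0, 1.6, -0.2], "rotation": [0, 0, 0], "gripper": 0.8},
  {"linear": [2.0, 3.2, -0.2], "rotation": [0, 0, 0], "gripper": 0.8},
  {"linear": [3.0, 4.8, -0.2], "rotation": [0, 0, 0], "gripper": 0.8},
  {"linear": [4.0, 6.4, -0.2], "rotation": [0, 0, 0], "gripper": 0.8},
  {"linear": [4.2, 7.6, -0.1], "rotation": [0, 0, 0], "gripper": 0.8},
])

```text
time: 15.95
tcp_pos: [0.6441, -0.0785, 0.1074]
tcp_rot: [3.14, -0.001, 1.663]
contact_force: [0.2, 0.0, -0.0]
opening: 0.0684
finger_force: 0.0
```

```bash
python3 g.py 645.6 -80.6 70 95  645.6 -80.6 22 95
```

```text
t 15.95 p [644.1 -78.5 107.4] rot [179.9  -0.   95.3] open 68.4 F [ 0.2  0.  -0. ] grip 0.0
lin [-0.09  0.05  1.49] rot [ 0.01 -0.    0.04]
lin [-0.09  0.05  3.41] rot [ 0.01 -0.    0.04]
```

servo_tool([
  {"linear": [-0.08, 0.03, 0.5], "rotation": [0, 0, 0], "gripper": 0.8},
  {"linear": [-0.08, 0.03, 1.7], "rotation": [0, 0, 0], "gripper": 0.8},
  {"linear": [-0.08, 0.03, 2.8], "rotation": [0, 0, 0], "gripper": 0.8},
  {"linear": [-0.08, 0.03, 3.4], "rotation": [0, 0, 0], "gripper": 0.8},
  {"linear": [-0.08, 0.03, 3.4], "rotation": [0, 0, 0], "gripper": 0.6},
], squeeze=25)

```text
time: 16.45
tcp_pos: [0.6409, -0.0839, 0.0194]
tcp_rot: [-3.136, -0.002, 1.66]
contact_force: [-0.1, -0.5, -0.3]
opening: 0.0554
finger_force: 0.0
```

servo_tool([
  {"linear": [0, 0, 0], "rotation": [0, 0, 0], "gripper": 0.3},
  {"linear": [0, 0, 0], "rotation": [0, 0, 0], "gripper": 0.3},
  {"linear": [0, 0, 0], "rotation": [0, 0, 0], "gripper": 0.3},
  {"linear": [0, 0, 0], "rotation": [0, 0, 0], "gripper": 0.3},
])

```text
time: 16.85
tcp_pos: [0.6435, -0.0839, 0.0231]
tcp_rot: [3.14, 0.0, 1.66]
contact_force: [0.4, -0.2, -1.3]
opening: 0.0401
finger_force: 25.3
```

```bash
python3 g.py 645.6 -80.6 120 95 445 254 120 91
```

```text
t 16.85 p [643.5 -83.9  23.1] rot [179.9   0.   95.1] open 40.1 F [ 0.4 -0.2 -1.3] grip 25.3
lin [ 0.12  0.1  -3.88] rot [0.01 0.   0.02]
lin [14.17 -6.69 -3.89] rot [0.01 0.   0.52]
```

servo_tool([
  {"linear": [0, 0, -0.5], "rotation": [0, 0, 0], "gripper": 0.3},
  {"linear": [0, 0, -1.6], "rotation": [0, 0, 0], "gripper": 0.3},
  {"linear": [0.4, -0.2, -2.8], "rotation": [0, 0, 0.1], "gripper": 0.3},
  {"linear": [1.7, -0.8, -3.6], "rotation": [0, 0, 0.3], "gripper": 0.3},
  {"linear": [3.2, -1.5, -3.9], "rotation": [0, 0, 0.5], "gripper": 0.3},
])

```text
time: 17.35
tcp_pos: [0.6, -0.0078, 0.1233]
tcp_rot: [3.135, 0.001, 1.587]
contact_force: [0.4, 0.5, -1.0]
opening: 0.0401
finger_force: 25.5
```

servo_tool([
  {"linear": [1.5, -0.75, 0], "rotation": [0, 0, 0], "gripper": 0.3},
  {"linear": [3, -1.5, 0], "rotation": [0, 0, 0], "gripper": 0.3},
  {"linear": [4.5, -2.25, 0], "rotation": [0, 0, 0], "gripper": 0.3},
  {"linear": [6, -3.0, 0], "rotation": [0, 0, 0], "gripper": 0.3},
  {"linear": [7.5, -3.75, 0], "rotation": [0, 0, 0], "gripper": 0.3},
])

```text
time: 17.85
tcp_pos: [0.5005, 0.1796, 0.1209]
tcp_rot: [3.14, -0.0, 1.59]
contact_force: [0.5, 0.7, -1.1]
opening: 0.0401
finger_force: 25.5
```

```bash
python3 g.py 445 254 100 91
```

```text
t 17.85 p [500.5 179.6 120.9] rot [179.9  -0.   91.1] open 40.1 F [ 0.5  0.7 -1.1] grip 25.5
lin [ 3.02 -2.16  0.83] rot [ 0.01 -0.    0.02]
```

servo_tool([
  {"linear": [1.3, -0.95, 0.2], "rotation": [0, 0, 0], "gripper": 0.3},
  {"linear": [2.5, -1.8, 0.4], "rotation": [0, 0, 0], "gripper": 0.3},
  {"linear": [2.95, -2.12, 0.8], "rotation": [0, 0, 0], "gripper": 0.3},
  {"linear": [2.95, -2.12, 1.8], "rotation": [0, 0, 0], "gripper": 0.3},
  {"linear": [2.95, -2.12, 2.8], "rotation": [0, 0, 0], "gripper": 0.3},
])

```text
time: 18.35
tcp_pos: [0.4475, 0.2514, 0.05]
tcp_rot: [3.139, -0.001, 1.592]
contact_force: [1.2, 0.7, -0.8]
opening: 0.0404
finger_force: 25.5
```

```bash
python3 g.py 445 254 29 91
```

```text
t 18.35 p [447.5 251.4  50. ] rot [ 1.798e+02 -1.000e-01  9.120e+01] open 40.4 F [ 1.2  0.7 -0.8] grip 25.5
lin [ 0.11 -0.1   0.84] rot [ 0.02 -0.01  0.03]
```

servo_tool([
  {"linear": [0.08, -0.08, 0.4], "rotation": [0, 0, 0], "gripper": 0.3},
  {"linear": [0.08, -0.08, 0.65], "rotation": [0, 0, 0], "gripper": 0.3},
  {"linear": [0.08, -0.08, 0.75], "rotation": [0, 0, 0], "gripper": 0.3},
  {"linear": [0.08, -0.08, 0.78], "rotation": [0, 0, 0], "gripper": 0.3},
])

```text
time: 18.75
tcp_pos: [0.4454, 0.2528, 0.0306]
tcp_rot: [3.14, -0.0, 1.59]
contact_force: [-0.1, 0.3, 0.2]
opening: 0.0401
finger_force: 25.4
```

```bash
python3 g.py 445 254 29 91
```

```text
t 18.75 p [445.4 252.8  30.6] rot [179.9  -0.   91.1] open 40.1 F [-0.1  0.3  0.2] grip 25.4
lin [ 0.05 -0.01  0.07] rot [ 0.01 -0.    0.01]
```

servo_tool([
  {"linear": [0.03, 0, 0.05], "rotation": [0, 0, 0], "gripper": 0.3},
  {"linear": [0.03, 0, 0.07], "rotation": [0, 0, 0], "gripper": 0.3},
  {"linear": [0.03, 0, 0.07], "rotation": [0, 0, 0], "gripper": 0.3},
])

```text
time: 19.05
tcp_pos: [0.445, 0.2536, 0.0287]
tcp_rot: [3.141, -0.0, 1.59]
contact_force: [-0.6, -0.6, -0.7]
opening: 0.0403
finger_force: 25.5
```

servo_tool([
  {"linear": [0, 0, 0.02], "rotation": [0, 0, 0], "gripper": 0.5},
  {"linear": [0, 0, 0.02], "rotation": [0, 0, 0], "gripper": 0.6},
  {"linear": [0, 0, 0.02], "rotation": [0, 0, 0], "gripper": 0.8},
  {"linear": [0, 0, -0.6], "rotation": [0, 0, 0], "gripper": 0.9},
  {"linear": [0, 0, -2], "rotation": [0, 0, 0], "gripper": 1},
])

```text
time: 19.55
tcp_pos: [0.4429, 0.2528, 0.0767]
tcp_rot: [-3.136, 0.002, 1.59]
contact_force: [1.3, 0.0, 0.3]
opening: 0.0852
finger_force: 0.0
```

```bash
python3 g.py 600 385 100 78.4
```

```text
t 19.55 p [442.9 252.8  76.7] rot [-1.797e+02  1.000e-01  9.110e+01] open 85.2 F [1.3 0.  0.3] grip 0.0
lin [ 5.16  6.38 -0.98] rot [-0.04  0.02  1.59]
```

servo_tool([
  {"linear": [0.2, 0.3, -1], "rotation": [0, 0, 0.4], "gripper": 1},
  {"linear": [1.3, 1.6, -1.2], "rotation": [0, 0, 0.8], "gripper": 1},
  {"linear": [2.5, 3.1, -1.2], "rotation": [0, 0, 1.2], "gripper": 1},
  {"linear": [3.7, 4.6, -1.2], "rotation": [0, 0, 1.59], "gripper": 1},
  {"linear": [4.7, 5.8, -1], "rotation": [0, 0, 1.59], "gripper": 1},
])

```text
time: 20.05
tcp_pos: [0.5893, 0.3755, 0.1042]
tcp_rot: [3.14, -0.002, 1.367]
contact_force: [0.4, -0.2, -0.6]
opening: 0.0854
finger_force: 0.0
```

```bash
python3 g.py 600.1 385.2 50 78.4
python3 - <<'E'
from m import *
s=snap('top','top1.png'); P=cloud(s); objs(s,P,['flat','squat','orange']); boards(s)
c=s['pixels'][230:330,220:490,::-1]; cv2.imwrite('pics/crop1.png',cv2.resize(c,None,fx=2.9,fy=2.9,interpolation=cv2.INTER_CUBIC))
E
```

```text
t 20.05 p [589.3 375.5 104.2] rot [ 1.799e+02 -1.000e-01  7.830e+01] open 85.4 F [ 0.4 -0.2 -0.6] grip 0.0
lin [0.46 0.34 2.17] rot [ 0.01 -0.01 -0.01]Traceback (most recent call last):
  File "<stdin>", line 2, in <module>
  File "m.py", line 18, in objs
    m=comp(w&(P[...,2]>zt-0.006),u,v)
  File "m.py", line 12, in comp
    k=max(ids,key=lambda i:(l==i).sum()); return l==k
ValueError: max() iterable argument is empty
```

servo_tool([
  {"linear": [0.42, 0.3, 0.6], "rotation": [0, 0, 0], "gripper": 1},
  {"linear": [0.42, 0.3, 1.6], "rotation": [0, 0, 0], "gripper": 1},
  {"linear": [0.42, 0.3, 2.6], "rotation": [0, 0, 0], "gripper": 1},
  {"linear": [0.42, 0.3, 2.9], "rotation": [0, 0, 0], "gripper": 1},
  {"linear": [0.42, 0.3, 2.9], "rotation": [0, 0, 0], "gripper": 1},
])

```text
time: 20.6
tcp_pos: [0.5959, 0.3822, 0.0294]
tcp_rot: [-3.139, 0.002, 1.369]
contact_force: [-0.9, -0.7, -0.8]
opening: 0.0853
finger_force: 0.0
```

```bash
python3 g.py 600.1 385.2 8 78.4
```

```text
t 20.6 p [595.9 382.2  29.4] rot [-1.799e+02  1.000e-01  7.840e+01] open 85.3 F [-0.9 -0.7 -0.8] grip 0.0
lin [0.15 0.14 0.86] rot [-0.02  0.01  0.  ]
```

servo_tool([
  {"linear": [0.14, 0.13, 0.5], "rotation": [0, 0, 0], "gripper": 1},
  {"linear": [0.14, 0.13, 0.84], "rotation": [0, 0, 0], "gripper": 1},
  {"linear": [0.14, 0.13, 0.84], "rotation": [0, 0, 0], "gripper": 1},
  {"linear": [0.14, 0.13, 0.84], "rotation": [0, 0, 0], "gripper": 1},
], squeeze=70)

```text
time: 21.0
tcp_pos: [0.6007, 0.3855, 0.0099]
tcp_rot: [-3.142, -0.0, 1.369]
contact_force: [0.1, -0.7, 0.2]
opening: 0.0854
finger_force: 0.0
```

```bash
python3 g.py 600.1 385.2 8 78.4
```

```text
t 21.0 p [600.7 385.5   9.9] rot [-180.    -0.    78.4] open 85.4 F [ 0.1 -0.7  0.2] grip 0.0
lin [-0.02 -0.02  0.08] rot [-0. -0.  0.]
```

servo_tool([
  {"linear": [0, 0, 0.08], "rotation": [0, 0, 0], "gripper": 0.7},
  {"linear": [0, 0, 0.08], "rotation": [0, 0, 0], "gripper": 0.4},
  {"linear": [0, 0, 0.08], "rotation": [0, 0, 0], "gripper": 0.4},
  {"linear": [0, 0, 0.08], "rotation": [0, 0, 0], "gripper": 0.4},
  {"linear": [0, 0, 0.08], "rotation": [0, 0, 0], "gripper": 0.4},
])

```text
time: 21.5
tcp_pos: [0.601, 0.3856, 0.0087]
tcp_rot: [3.141, -0.001, 1.368]
contact_force: [-1.0, -1.0, 5.6]
opening: 0.0491
finger_force: 75.0
```

servo_tool([
  {"linear": [0, 0, 0], "rotation": [0, 0, 0], "gripper": 0.4},
  {"linear": [0, 0, 0], "rotation": [0, 0, 0], "gripper": 0.4},
  {"linear": [0, 0, 0], "rotation": [0, 0, 0], "gripper": 0.4},
])

```text
time: 21.8
tcp_pos: [0.6009, 0.3856, 0.0087]
tcp_rot: [3.141, -0.001, 1.368]
contact_force: [-1.5, -0.8, 4.3]
opening: 0.0494
finger_force: 75.0
```

servo_tool([
  {"linear": [0, 0, -0.3], "rotation": [0, 0, 0], "gripper": 0.4},
  {"linear": [0, 0, -1.0], "rotation": [0, 0, 0], "gripper": 0.4},
  {"linear": [0, 0, -2], "rotation": [0, 0, 0], "gripper": 0.4},
  {"linear": [0, 0, -3], "rotation": [0, 0, 0], "gripper": 0.4},
  {"linear": [0, 0, -4], "rotation": [0, 0, 0], "gripper": 0.4},
])

```text
time: 22.3
tcp_pos: [0.5998, 0.385, 0.1072]
tcp_rot: [-3.139, 0.002, 1.368]
contact_force: [0.1, 0.2, -5.5]
opening: 0.049
finger_force: 74.0
```

```bash
python3 g.py 446.5 156 108 90.8
python3 - <<'E'
from h import *
s=snap('scene'); cv2.imwrite('pics/s3.png',s['pixels'][60:440,170:550,::-1])
E
```

```text
t 22.3 p [599.8 385.  107.2] rot [-1.799e+02  1.000e-01  7.840e+01] open 49.0 F [ 0.1  0.2 -5.5] grip 74.0
lin [-10.21  -4.17  -0.  ] rot [-0.02  0.01 -1.55]
```

View pics/s3.png

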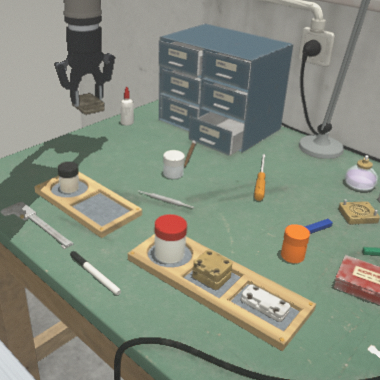

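The view shows the flat mould level in the gripper at (90,100) and the slim jar in its pocket at (68,178). The red jar at (170,240), block at (212,267) and strip at (266,300) are seated.

servo_tool([
  {"linear": [-0.9, -0.4, 0], "rotation": [0, 0, -0.3], "gripper": 0.4},
  {"linear": [-2.3, -0.95, 0], "rotation": [0, 0, -0.7], "gripper": 0.4},
  {"linear": [-3.8, -1.55, 0], "rotation": [0, 0, -1.1], "gripper": 0.4},
  {"linear": [-5.3, -2.15, 0], "rotation": [0, 0, -1.55], "gripper": 0.4},
  {"linear": [-6.8, -2.8, 0], "rotation": [0, 0, -1.55], "gripper": 0.4},
])

```text
time: 22.85
tcp_pos: [0.4962, 0.2315, 0.1065]
tcp_rot: [-3.14, 0.001, 1.587]
contact_force: [0.5, -1.4, -6.2]
opening: 0.0491
finger_force: 74.3
```

```bash
python3 g.py 446.5 156 80 90.8
```

```text
t 22.85 p [496.2 231.5 106.5] rot [-179.9    0.    90.9] open 49.1 F [ 0.5 -1.4 -6.2] grip 74.3
lin [-2.99 -2.03  1.07] rot [-0.01  0.    0.02]
```

servo_tool([
  {"linear": [-1.3, -0.9, 0], "rotation": [0, 0, 0], "gripper": 0.4},
  {"linear": [-2.4, -1.6, 0.1], "rotation": [0, 0, 0], "gripper": 0.4},
  {"linear": [-2.95, -2, 0.6], "rotation": [0, 0, 0], "gripper": 0.4},
  {"linear": [-2.95, -2, 1.6], "rotation": [0, 0, 0], "gripper": 0.4},
  {"linear": [-2.95, -2, 2.5], "rotation": [0, 0, 0], "gripper": 0.4},
])

```text
time: 23.35
tcp_pos: [0.4484, 0.1579, 0.0443]
tcp_rot: [-3.141, -0.0, 1.584]
contact_force: [0.6, 0.4, -7.0]
opening: 0.0493
finger_force: 74.2
```

```bash
python3 g.py 446.5 156 15 90.8
```

```text
t 23.35 p [448.4 157.9  44.3] rot [-180.    -0.    90.7] open 49.3 F [ 0.6  0.4 -7. ] grip 74.2
lin [-0.07 -0.08  1.17] rot [-0.   -0.   -0.01]
```

servo_tool([
  {"linear": [-0.06, -0.06, 0.5], "rotation": [0, 0, 0], "gripper": 0.4},
  {"linear": [-0.06, -0.06, 0.9], "rotation": [0, 0, 0], "gripper": 0.4},
  {"linear": [-0.06, -0.06, 1.08], "rotation": [0, 0, 0], "gripper": 0.4},
  {"linear": [-0.06, -0.06, 1.12], "rotation": [0, 0, 0], "gripper": 0.4},
])

```text
time: 23.75
tcp_pos: [0.4474, 0.1571, 0.0169]
tcp_rot: [-3.141, 0.0, 1.585]
contact_force: [0.1, 0.3, -6.6]
opening: 0.0492
finger_force: 74.2
```

```bash
python3 g.py 446.5 156 14.7 90.8
```

```text
t 23.75 p [447.4 157.1  16.9] rot [-180.     0.    90.8] open 49.2 F [ 0.1  0.3 -6.6] grip 74.2
lin [-0.04 -0.04  0.09] rot [-0.01  0.    0.  ]
```

servo_tool([
  {"linear": [-0.03, -0.03, 0.05], "rotation": [0, 0, 0], "gripper": 0.4},
  {"linear": [-0.03, -0.03, 0.09], "rotation": [0, 0, 0], "gripper": 0.4},
  {"linear": [-0.03, -0.03, 0.1], "rotation": [0, 0, 0], "gripper": 0.4},
  {"linear": [-0.03, -0.03, 0.1], "rotation": [0, 0, 0], "gripper": 0.4},
])

```text
time: 24.15
tcp_pos: [0.447, 0.1563, 0.0151]
tcp_rot: [3.141, -0.0, 1.585]
contact_force: [0.1, 0.2, -7.3]
opening: 0.0487
finger_force: 74.3
```

```bash
python3 g.py 446.5 156 14.7 90.8
```

```text
t 24.15 p [447.  156.3  15.1] rot [180.   -0.   90.8] open 48.7 F [ 0.1  0.2 -7.3] grip 74.3
lin [-0.01 -0.02  0.02] rot [ 0. -0.  0.]
```

servo_tool([
  {"linear": [0, 0, 0.05], "rotation": [0, 0, 0], "gripper": 0.4},
  {"linear": [0, 0, 0.05], "rotation": [0, 0, 0], "gripper": 0.4},
  {"linear": [0, 0, 0.05], "rotation": [0, 0, 0], "gripper": 0.4},
])

```text
time: 24.45
tcp_pos: [0.4471, 0.1564, 0.0146]
tcp_rot: [3.14, -0.0, 1.585]
contact_force: [-2.6, -1.3, 5.4]
opening: 0.0492
finger_force: 75.6
```

servo_tool([
  {"linear": [0, 0, 0], "rotation": [0, 0, 0], "gripper": 0.7},
  {"linear": [0, 0, 0], "rotation": [0, 0, 0], "gripper": 0.8},
  {"linear": [0, 0, 0], "rotation": [0, 0, 0], "gripper": 0.9},
  {"linear": [0, 0, -0.8], "rotation": [0, 0, 0], "gripper": 1},
  {"linear": [0, 0, -2.5], "rotation": [0, 0, 0], "gripper": 1},
])

```text
time: 24.95
tcp_pos: [0.4449, 0.1558, 0.0745]
tcp_rot: [-3.135, 0.001, 1.585]
contact_force: [1.4, 0.3, 0.5]
opening: 0.0854
finger_force: 0.0
```

servo_tool([
  {"linear": [0, 0, -1.5], "rotation": [0, 0, 0], "gripper": 1},
  {"linear": [0, 0, -3], "rotation": [0, 0, 0], "gripper": 1},
  {"linear": [1, 1, -4], "rotation": [0, 0, 0], "gripper": 1},
  {"linear": [2.5, 2.5, -4.5], "rotation": [0, 0, 0], "gripper": 1},
  {"linear": [4, 4, -4.5], "rotation": [0, 0, 0], "gripper": 1},
])

```text
time: 25.45
tcp_pos: [0.5423, 0.2536, 0.1917]
tcp_rot: [3.136, -0.002, 1.584]
contact_force: [1.3, 0.1, 0.2]
opening: 0.0854
finger_force: 0.0
```

servo_tool([
  {"linear": [1.3, 1, 0], "rotation": [0, 0, 0], "gripper": 1},
  {"linear": [2.6, 1.4, 0], "rotation": [0, 0, 0], "gripper": 1},
  {"linear": [4, 1.5, 0], "rotation": [0, 0, 0], "gripper": 1},
  {"linear": [5, 1.5, 0], "rotation": [0, 0, 0], "gripper": 1},
  {"linear": [5, 1.5, 0], "rotation": [0, 0, 0], "gripper": 1},
])

```text
time: 25.95
tcp_pos: [0.5751, 0.3811, 0.1875]
tcp_rot: [-3.141, -0.001, 1.588]
contact_force: [-0.2, -0.4, -0.8]
opening: 0.0854
finger_force: 0.0
```

Run:
```python
from m import *
s=snap('top'); P=cloud(s)
OB.update(wide=(378,285,14,0),block=(411,284,16,0),strip=(450,281,20,0),slim=(257,288,14,0),flat=(299,288,22,0))
c=s['pixels'][180:330,220:490,::-1]; cv2.imwrite('pics/crop2.png',cv2.resize(c,None,fx=2.9,fy=2.9,interpolation=cv2.INTER_CUBIC))
for n in ['wide','block','strip','slim','flat','squat','orange']:
    try: objs(s,P,[n])
    except Exception as e: print(n,e)
s=snap('scene'); cv2.imwrite('pics/s4.png',cv2.resize(s['pixels'][180:410,190:500,::-1],None,fx=2.5,fy=2.5))
```

```text
wide top z 72.3 [447.7 -23.6] [49.1 49.4] 89.7 n 426
block top z 37.1 [ 456.7 -107.1] [42.9 49.7] 95.4 n 380
strip top z 21.2 [ 463.9 -202.2] [31.4 69. ] 95.4 n 369
slim top z 60.1 [447.1 254.8] [37.9 38.3] 44.9 n 246
flat top z 25.7 [448.4 155. ] [51.  72.3] 89.9 n 661
squat top z 48.0 [648.9 159.7] [41.6 41.9] 179.8 n 288
orange top z 54.0 [ 599.2 -165.3] [38.8 39.4] 134.4 n 247
```

View pics/crop2.png

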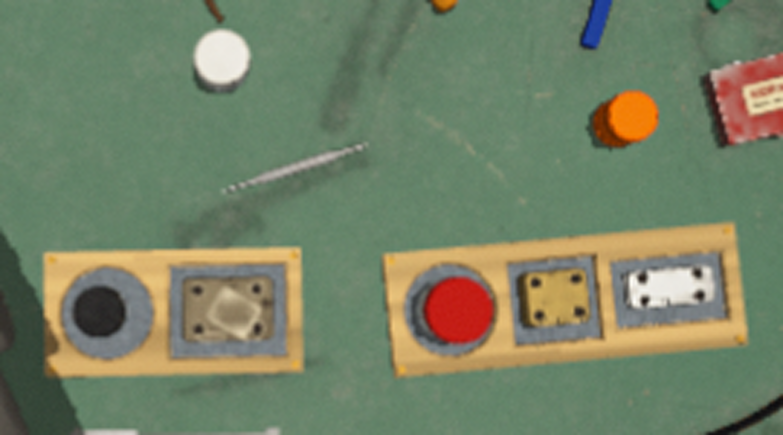

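View pics/s4.png

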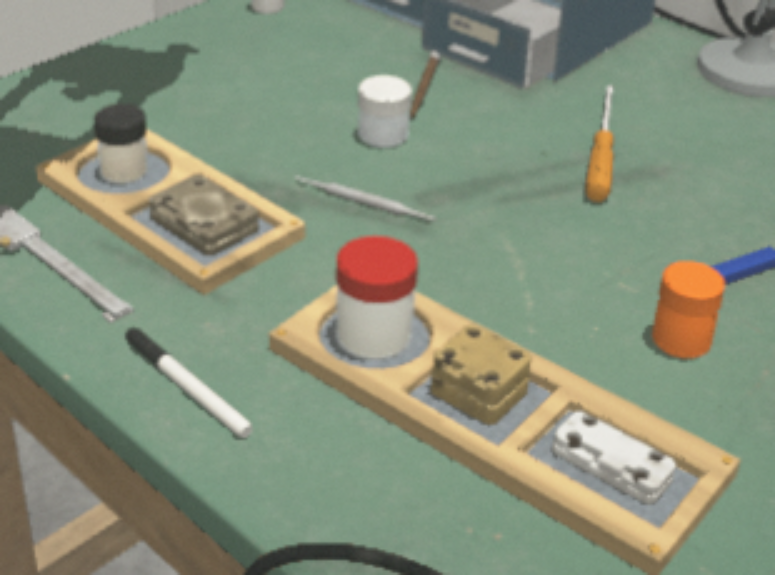

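All five parts sit flat in their pockets; every top stands about 6 mm above its bench height. In the top crop they are at (100,311), (234,310), (460,310), (556,298) and (672,287). The squat jar at (221,57) and the orange look-alike at (632,116) haven't moved. Handing in.

```bash
python3 -c "
from h import *
print(ticket.job_done())"
```

```text
the job is handed in; nothing more can be done
None
```

Both kits are made up in the order asked and handed in at about 26 s: all five parts sit upright and flat in their pockets, and the squat white-lidded jar and orange look-alike were left where they stood.

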